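# Hold the fixture's key switch on

### The job

Lift the key with the round ring bow out of the key rack by its ring and put it into the keyhole on top of the spring-return key switch, working it past the sticky pins until its collar sits down on the plate. Then turn it a quarter turn clockwise (seen from above) to the stop and finish while still holding it there in the gripper, since the spring turns it back if let go. Leave the other two keys in the rack.

Things in the scene. Friction and masses are not known exactly. Their poses are not given: they have to be found in the camera images.
- ring_key: The key to use: plain steel, 80 mm tall, 90 g, upright in one of the rack's three slots (which one varies). Origin at the centre of its lower end, z up along the round 7 mm shank. Flat blade below, flat ring bow on top, both in its x-z plane. A round collar 18 mm across, z = 30 to 35 mm, rests on the rack's top and later on the lock's plate. Turned half round it is the same and fits as well.
- ring_key_bow (a point): Centre of the ring key's bow, 62 mm above its lower end; axes as the key. The bow is a flat ring, 36 mm outer and 24 mm inner diameter, 10 mm thick; its two flat faces look along +y and -y. A neck 12 x 9 mm joins it to the shank, 39 to 47 mm above the lower end.
- ring_key_tip (a point): Centre of the lower end of the ring key (the key's origin). The blade starts here: 20 mm wide along the key's x, 6 mm thick along y, 16 mm tall.
- bar_key: Another steel key in the rack, with a plain round pin for a shank and a straight crossbar (44 x 10 x 10 mm, top at 57 mm) as its bow. Origin at its lower end, z up. Leave it.
- square_key: Another steel key in the rack, with a solid square bow (30 x 10 x 30 mm, top at 76 mm) and a narrow blade. Origin at its lower end, z up. Leave it.
- rack: Fixed key rack: dark steel block 200 mm long (its x), 46 mm wide (its y), 45 mm tall, with three upright slots 23 x 9 mm, long side along x, at x = -70, 0 and +70 mm. Origin at the centre of its underside, z up. The keys' blades and bows lie along its x; their collars rest on its top, their lower ends 30 mm below it.
- key_switch: Fixed key switch: grey box 80 x 80 mm, 60 mm tall, with a steel top plate 8 mm thick and mounting feet that stand out 10 mm at its two y sides. Origin at the centre of its underside, z up; its x runs along the keyhole's long side.
- keyhole (a point): Centre of the keyhole's mouth, on top of the plate, 60 mm above the table; axes as key_switch. An upright slot 23 mm (x) by 9 mm (y), chamfered 2 mm, so the blade has 1.5 mm play on each side. With the key fully home its collar lies on the plate, its lower end 30 mm below this point and its bow's centre 32 mm above. It has room to turn only when within about 5 mm of home.
- lock_pins (a point): Point on the keyhole's axis, 18 mm below its mouth, where the blade meets two sticky spring pins in the slot: one in the +y wall at x = +7 mm, one in the -y wall at x = -7 mm. Straight down they need roughly 15 to 25 N; rocking the key about 0.1 rad to and fro about the vertical while pressing down eases it past with about 10 N.
- plug (a joint): Angle of the lock's plug, rad: 0 at rest with its slot in line with the keyhole, growing clockwise seen from above, stop at 1.40. The key has up to 0.15 rad of play in the plug, so at the stop it has turned about 1.4 to 1.55 rad. A spring turns the plug back: 0.035 N m at 0, growing to 0.105 N m at the stop.
Mind the look-alikes: they are no part of the job. Leave any purple look-alike of the ring_key alone.

How it is judged:
On the way, in this order (a step that is already met when the one before it is completed fails the run):
1. the ring key is lifted clear out of the rack (z of ring_key_tip in the frame of rack above 0.05 m and contact force between the fingers and ring_key above 1 N), for 0.1 s.
2. the ring key is fully home in the keyhole, the plug not yet turned (z of ring_key_tip in the frame of keyhole between -0.034 and -0.026 m and horizontal distance between ring_key_tip and keyhole below 0.006 m and angle between ring_key's own z axis and vertical below 0.2 rad and value of joint plug below 0.4 rad), for 0.1 s.
At the end, for the whole second after the job is handed in: Ring key in the lock: lower end 26 to 34 mm below the mouth, within 6 mm of its axis, upright within 0.2 rad; plug turned over 1.2 rad clockwise and still (under 0.1 rad/s); fingers press the key with over 2 N; the other keys within 20 mm of their places (z of ring_key_tip in the frame of keyhole between -0.034 and -0.026 m and horizontal distance between ring_key_tip and keyhole below 0.006 m and angle between ring_key's own z axis and vertical below 0.2 rad and value of joint plug above 1.2 rad and velocity of joint plug between -0.1 and 0.1 rad/s and contact force between the fingers and ring_key above 2 N and distance of each of bar_key, square_key from where it was at the start of the episode below 0.02 m); the arm keeps its last pose, push and grip.
It fails at once if another key is pulled out of its place in the rack (distance of any of bar_key, square_key from where it was at the start of the episode above 0.02 m).
It also fails if it takes over 61 s, if anything falls off the work surface, if the arm or the gripper's body presses on something with over 40 N, if the wrist force passes 120 N, or if a joint passes its speed limit or range.

### The arm

A 6-joint arm with a two-finger parallel gripper is mounted at the origin on the work surface; the furniture and walls round the work are solid. World frame = base frame: x ahead of the robot, y to its left, z up, the work surface at z = 0. Lengths are in m, angles in rad, forces in N, time in s.
With the tool pointing down it reaches from about 0.2 to 0.875 m from the base axis. Payload 3.4 kg.
Tool frame: the origin (TCP) lies at the very end of the fingers, on their centre line; the grasp point (between the pads) lies 19 mm behind it (arm.hold_point_z is the distance from the TCP to the grasp point, in m); z points along the fingers, y is the line along which they close (so a half turn about z gives the same grasp; the last joint's range is limited). The gripper opens to 94 mm and grips with 3 to 60 N. Pads are 16 mm wide; open, the fingers measure 119 mm over their backs; the gripper's body (75 mm by 177 mm) begins 78 mm behind the grasp point.
Start: joints at [-1.228, 0.276, 1.505, -0, 1.361, -0.121], TCP at [0.257, -0.514, 0.205] pointing down, gripper open.
Joint ranges: [-2.89, 2.89], [-0.75, 2.08], [0.22, 2.7], [-1.18, 4.32], [0.11, 2.71], [-2.7, 2.7]. Speed limits (rad/s): [2.57, 2.57, 3.14, 3.14, 3.14, 3.14].

### API

Orientations are given as a rotation vector (axis times angle).
In Python, from bench import arm gives the robot as it stands. The module is installed in compiled form; this text tells all that it offers.
- The arm moves only by the tool apply_moves, never from a script. Its argument "steps" is a list of rows, each a list of 5 numbers: the opening, from 0 (shut) to 1 (fully open), then the shift along the world's x, y, z in m, then the turn about the world's z in degrees. In form: [[jaw, dx, dy, dz, spin], ...]. A call has 1 to 10 rows; each row shifts and turns the commanded pose from where the row before left it; what a row does not reach is not made up. A row lasts 1/12 s, in which the tool goes at most 41.7 mm and 7.16 degrees, less where a joint would pass 70% of its speed; a pose out of reach is approached as far as the arm can. A call with a gripper value outside its range is refused whole. The fingers move at their own pace and stop on an object; "newtons" is the grip in N (left out, the last holds). Time passes only in rows, so rows that do not move let the fingers close. It gives the time, the measured TCP pose, the force, the opening and the grip force at its end, in the units of the state.
- arm.read_state(): the state, without advancing time (a new reading comes with each control period).
- arm.grab_frame(name): name is "scene" or "top" or "wrist"; returns the picture (384x512x3 uint8, red, green, blue); there is no depth.
- arm.camera_model(name): a dict with "fov_y" (degrees; the focal length in pixels is half the picture's height over the tangent of half this angle, whatever the lens; pixels are square), "cx", "cy" (the principal point, pixels), "world_to_cam" (4x4, takes a point from world to camera coordinates). Camera axes: x right, y down, z forward; pixel columns grow to the right and rows downward; lengths in m; the calibration is good to about 2 mm. A picture is of the moment at which its call begins: read the wrist's pose just before it. camera_model takes no time and is no camera call; for the wrist camera it gives the pose at the moment of the call.
- arm.finish_job(): hands the job in; it is judged then, once.
Trained networks look in the newest picture that a camera, given by its name, has taken for a name from the list of things; names that differ only in an ending like _2 or _b are one class to them, and where a whole thing is asked for, a point or a joint stands for the part that bears it (a point fixed in the world has none). Each returns a list of dicts, best first, with "conf" (0 to 1); they miss things now and then, are a little off and sometimes report something else, mostly with a low value. They report only what shows in the picture. A call takes as long as a camera call. They do not tell look-alikes from the thing itself.
- arm.recognise(label, camera): "at" ([x, y, z] in m, in world coordinates, good to about 4 mm: the middle of the surface that is visible of it).
- arm.outline_of(label, camera): "pixels" (384x512 bool, what is visible of it).
The state is a dict: "t": time; "qpos": joint angles; "dq": joint speeds; "tau": joint torques, N m; "position": TCP position; "tcp_rot": TCP orientation; "ft_force": force on the tool from outside, world axes, zero at the start; "moment": the same for the moment, N m; "finger_gap": finger opening in m; "gripper_force": force on a finger pad.
Only numpy, scipy, OpenCV 4.12 (cv2) and the standard library are available. Lean on these libraries where they do the work, as an engineer would, in place of code of your own. Each camera call takes 0.05 s, during which the arm holds its last target. There are 200 camera calls.

## Working session

There is one attempt and no reset: what is moved stays moved. The work goes in short steps, Python scripts to look and compute and a tool call to move; the robot and the scene stay as the last step left them, time stands still between calls to the robot, and variables do not carry over. Pictures are saved under pics/ and viewed, at most 10 in all, crops included, and the job is handed in when it is done.

Besides the shell and the picture viewer there is one more tool, called after "Emit:" as a command line: name --pt "numbers of a row" for each row, then --argument value for the rest. apply_moves: Moves the arm, as the interface text tells. Its arguments: {"type":"object","properties":{"steps":{"type":"array"},"newtons":{"type":"number"}},"required":["steps"]}

```bash
mkdir -p pics
cat > h.py <<'E'
import numpy as np,cv2
from bench import arm
def save(cam,n):
    im=arm.grab_frame(cam); cv2.imwrite(f'pics/{n}.png',im[:,:,::-1]); return im
def proj(cam,p):
    m=arm.camera_model(cam); T=np.array(m['world_to_cam']); f=192/np.tan(np.radians(m['fov_y'])/2)
    c=T[:3,:3]@np.array(p)+T[:3,3]; return np.array([m['cx']+f*c[0]/c[2],m['cy']+f*c[1]/c[2]])
def ray(cam,px,m=None):
    m=m or arm.camera_model(cam); T=np.array(m['world_to_cam']); f=192/np.tan(np.radians(m['fov_y'])/2)
    d=T[:3,:3].T@np.array([(px[0]-m['cx'])/f,(px[1]-m['cy'])/f,1]); o=-T[:3,:3].T@T[:3,3]; return o,d/np.linalg.norm(d)
def atz(cam,px,z,m=None):
    o,d=ray(cam,px,m); return o+d*(z-o[2])/d[2]
def tri(rs):
    A=sum(np.eye(3)-np.outer(d,d) for o,d in rs); b=sum((np.eye(3)-np.outer(d,d))@o for o,d in rs)
    p=np.linalg.solve(A,b); return p,[np.linalg.norm((np.eye(3)-np.outer(d,d))@(p-o)) for o,d in rs]
E
python3 - <<'E'
from h import *
a=save('scene','s0'); b=save('top','t0')
cv2.imwrite('pics/both.png',cv2.resize(np.vstack([a,b])[:,:,::-1],None,fx=.78,fy=.78))
for c in ('scene','top'):
    for l in ('ring_key','ring_key_bow','bar_key','square_key','rack','key_switch','keyhole'):
        print(c,l,[(np.round(d['at'],3).tolist(),round(d['conf'],2),proj(c,d['at']).round().tolist()) for d in arm.recognise(l,c)][:4])
E
```

```text
scene ring_key [([0.398, 0.358, 0.049], 0.72, [309.0, 154.0]), ([0.578, 0.305, 0.047], 0.66, [295.0, 236.0]), ([0.488, 0.323, 0.082], 0.44, [300.0, 181.0])]
scene ring_key_bow [([0.398, 0.354, 0.049], 0.63, [307.0, 155.0]), ([0.487, 0.321, 0.086], 0.44, [299.0, 180.0])]
scene bar_key [([0.621, 0.299, 0.075], 0.57, [297.0, 250.0])]
scene square_key [([0.557, 0.308, 0.084], 0.5, [297.0, 214.0])]
scene rack [([0.579, 0.305, 0.042], 0.97, [295.0, 238.0])]
scene key_switch [([0.448, 0.117, 0.06], 0.96, [185.0, 180.0])]
scene keyhole [([0.449, 0.119, 0.062], 0.81, [186.0, 180.0]), ([0.621, 0.3, 0.077], 0.24, [297.0, 249.0])]
top ring_key [([0.473, 0.321, 0.09], 0.54, [211.0, 210.0]), ([0.398, 0.356, 0.069], 0.48, [196.0, 246.0])]
top ring_key_bow [([0.396, 0.356, 0.073], 0.47, [196.0, 247.0])]
top bar_key []
top square_key [([0.548, 0.306, 0.09], 0.45, [217.0, 175.0])]
top rack [([0.445, 0.108, 0.061], 0.69, [310.0, 221.0]), ([0.539, 0.309, 0.042], 0.6, [218.0, 182.0])]
top key_switch [([0.443, 0.114, 0.059], 0.61, [307.0, 222.0])]
top keyhole [([0.445, 0.115, 0.062], 0.87, [307.0, 221.0])]
```

View pics/both.png

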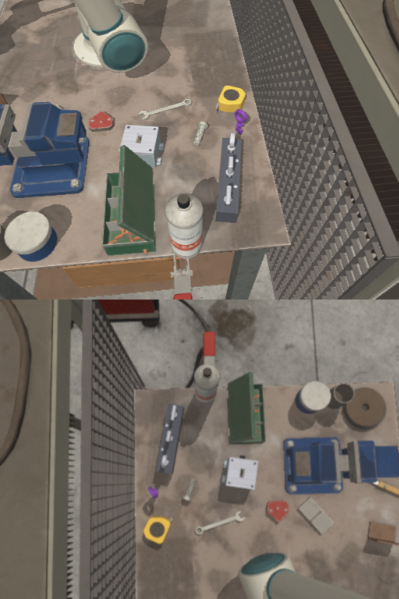

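The pictures show:
- **Rack:** at scene ≈(295,235), with keys at ≈(300,180), (297,214) and (297,250).
- **Purple look-alike:** on the table at scene (309,154).
- **Switch:** at scene (186,180).

Candidates for the ring key are the key at (300,180), the square one at (297,214), the bar one at (297,250), and the purple one at (309,154), which is ruled out. I'll check this in one close crop.

Run:
```python
from h import *
a=cv2.imread('pics/s0.png');b=cv2.imread('pics/t0.png')
A=cv2.resize(a[125:285,140:340],(800,640)[:2],interpolation=cv2.INTER_CUBIC)
A=cv2.resize(a[130:280,140:340],None,fx=2.9,fy=2.9,interpolation=cv2.INTER_CUBIC)
B=cv2.resize(b[125:270,180:340],None,fx=2.9,fy=2.9,interpolation=cv2.INTER_CUBIC)
h=min(len(A),len(B)); m=np.hstack([A[:h],B[:h]]); s=800/m.shape[1]; print(s)
cv2.imwrite('pics/c0.png',cv2.resize(m,None,fx=s,fy=s))
```

```text
0.7662835249042146
```

View pics/c0.png

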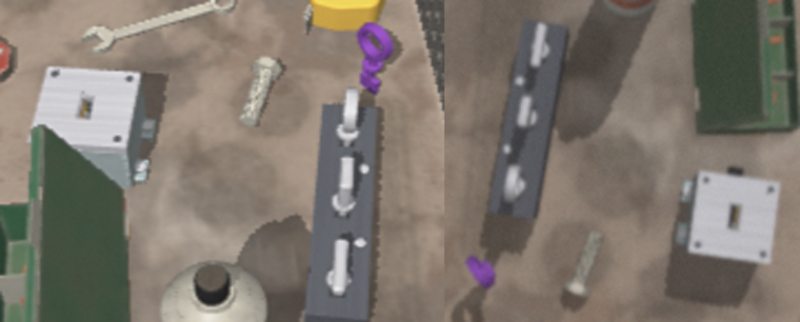

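The key nearest the robot, at scene ≈(297,181), has a round bow. The middle one (≈(297,214)) is a square block and the far one a bar, so I choose the near one. Next I check the tool yaw and the obstacles.

Run:
```python
from h import *
s=arm.read_state(); print(s['position'],s['tcp_rot'],s['finger_gap'],s['gripper_force'])
print(cv2.Rodrigues(np.array(s['tcp_rot'],float))[0].round(3))
for p in [(175,255),(172,115),(175,300)]: print('fence',atz('top',p,0).round(3))
# bottle: cap seen both
sc=512/400
cap_s=(183*sc,200*sc); cap_t=(208*sc,(372-300)*sc)
print('cap',tri([ray('scene',cap_s),ray('top',cap_t)]))
print('lid edge',tri([ray('scene',(123*sc,147*sc)),ray('top',(242*sc,(374-300)*sc))]), tri([ray('scene',(123*sc,147*sc)),ray('top',(230*sc,(440-300)*sc))]))
print(tri([ray('scene',(297,181)),ray('top',(207,209))]), 'bow')
print(tri([ray('scene',(186,180)),ray('top',(307,221))]), 'hole')
```

```text
[ 0.25725086 -0.51428724  0.20551234] [3.05736173e+00 7.22118843e-01 3.98017183e-05] 0.09388569678761734 0.0
[[ 0.894  0.447  0.   ]
 [ 0.447 -0.894 -0.   ]
 [-0.     0.    -1.   ]]
fence [0.377 0.415 0.   ]
fence [0.71 0.42 0.  ]
fence [0.275 0.416 0.   ]
cap (array([0.6899081 , 0.19877121, 0.19280103]), [np.float64(0.001218482960522847), np.float64(0.0012184829605227914)])
lid edge (array([0.64755623, 0.12266825, 0.29414835]), [np.float64(0.010270268702715833), np.float64(0.01027026870271581)]) (array([0.53002679, 0.1162398 , 0.14513602]), [np.float64(0.03153115370175726), np.float64(0.031531153701757256)])
(array([0.47681406, 0.32623662, 0.06895477]), [np.float64(0.0051890573800250075), np.float64(0.005189057380024997)]) bow
(array([0.44549333, 0.11699951, 0.0561166 ]), [np.float64(0.002584756068710437), np.float64(0.00258475606871048)]) hole
```

Run:
```python
from h import *
for p in [(302,20),(325,85),(346,155),(368,240),(369,310)]: print('scene edge',p,atz('scene',p,0).round(3))
print('top cam',ray('top',(256,192))[0],'scene',ray('scene',(256,192))[0])
a=cv2.imread('pics/s0.png')[0:330,270:500]; b=cv2.imread('pics/t0.png')[90:330,60:300]
A=cv2.resize(a,(400,574));B=cv2.resize(b,(400,400)); B=np.vstack([B,np.zeros((174,400,3),np.uint8)])
cv2.imwrite('pics/c1.png',np.hstack([A,B]))
```

```text
scene edge (302, 20) [-0.12   0.426  0.   ]
scene edge (325, 85) [0.145 0.441 0.   ]
scene edge (346, 155) [0.365 0.445 0.   ]
scene edge (368, 240) [ 0.571  0.443 -0.   ]
scene edge (369, 310) [0.704 0.413 0.   ]
top cam [0.42532927 0.23208151 0.92402449] scene [0.99979872 0.19662005 0.74527287]
```

View pics/c1.png

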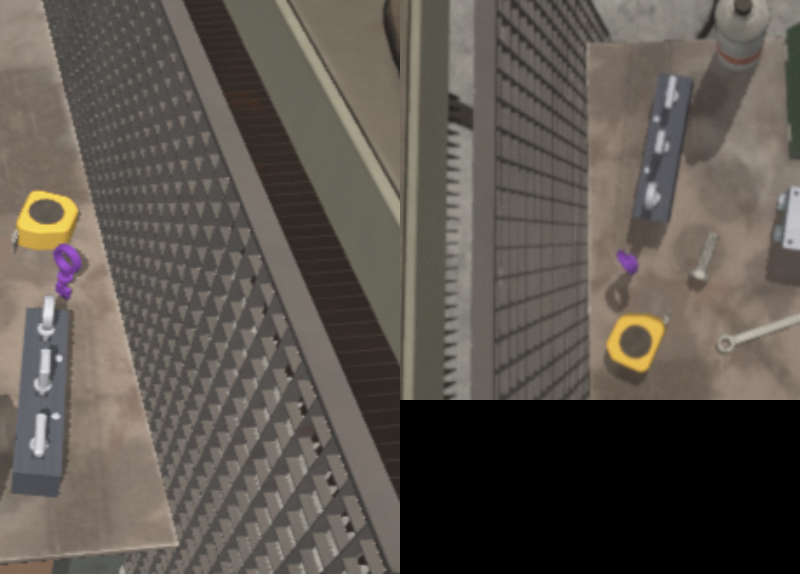

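Emit:
apply_moves --pt "1 0.004 0.03 0.02 0" --pt "1 0.004 0.035 0.02 0" --pt "1 0.004 0.035 0.02 0" --pt "1 0.004 0.04 0.01 0" --pt "1 0.004 0.04 0.01 0" --pt "1 0.004 0.04 0.01 0" --pt "1 0.004 0.04 0.01 0" --pt "1 0.01 0.04 0 0" --pt "1 0.01 0.04 0 0" --pt "1 0.01 0.04 0 0"

```text
t: 1.63
position: [0.315, -0.1325, 0.306]
tcp_rot: [3.057, 0.72, 0.002]
ft_force: [1.0, -0.2, 0.1]
finger_gap: 0.0942
gripper_force: 0.0
```

The wire-mesh wall stands at y≈0.42. A grasp across the bow's flat faces would put the 177 mm gripper body against it. I'll grip the ring by its outer rim instead, closing along the key's x.

Emit:
apply_moves --pt "1 0.01 0.035 0 7" --pt "1 0.01 0.035 0 7" --pt "1 0.01 0.035 0 7" --pt "1 0.01 0.03 0 7" --pt "1 0.01 0.03 0 7" --pt "1 0.01 0.03 0 7" --pt "1 0.01 0.02 0 7" --pt "1 0.01 0.02 0 5" --pt "1 0 0 0 0" --pt "1 0 0 0 0"

```text
t: 2.47
position: [0.3951, 0.1011, 0.3053]
tcp_rot: [2.396, 2.032, -0.002]
ft_force: [-0.4, -0.7, -1.1]
finger_gap: 0.0939
gripper_force: 0.0
```

Run:
```python
from h import *
import pickle
s=arm.read_state(); m=arm.camera_model('wrist'); a=save('wrist','w1'); pickle.dump(m,open('m1.pkl','wb'))
print(s['position'],s['tcp_rot'],ray('wrist',(256,192)))
for l in ('keyhole','key_switch','ring_key','rack','ring_key_bow'):
    print(l,[(np.round(d['at'],3).tolist(),round(d['conf'],2),proj('wrist',d['at']).round().tolist()) for d in arm.recognise(l,'wrist')][:4])
```

```text
[0.39509375 0.10106174 0.3053166 ] [ 2.39560148e+00  2.03224065e+00 -1.59175139e-03] (array([0.40774995, 0.18211381, 0.48463517]), array([-0.03344728, -0.26964723, -0.96237812]))
keyhole [([0.443, 0.113, 0.062], 0.88, [283.0, 157.0])]
key_switch [([0.445, 0.114, 0.062], 0.83, [283.0, 156.0])]
ring_key [([0.482, 0.319, 0.065], 0.46, [290.0, 1.0]), ([0.391, 0.35, 0.016], 0.37, [224.0, 2.0])]
rack [([0.542, 0.299, 0.046], 0.83, [333.0, 14.0]), ([0.479, 0.32, 0.065], 0.22, [288.0, 1.0])]
ring_key_bow [([0.48, 0.316, 0.066], 0.5, [289.0, 4.0])]
```

View pics/w1.png

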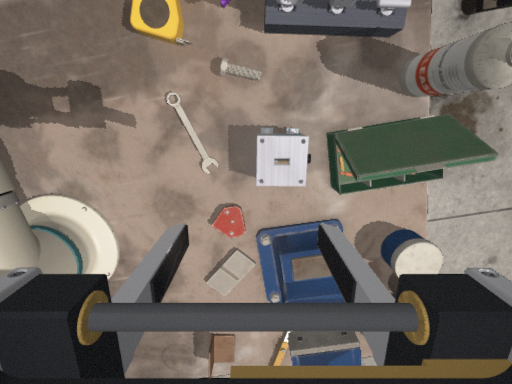

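The wrist picture shows:
- **Switch:** at (283,158), with its slot nearly along the image's x.
- **Rack:** at the top edge of the picture.
- **Green lid:** free corner at (360,172).
- **Bottle:** upper right.

I measure the slot axis and the lid corner next, and move the wrist camera over toward the rack.

```bash
cat > hole.py <<'E'
from h import *
def hole(im,m,z=0.06,approx=(0.445,0.115)):
    T=np.array(m['world_to_cam']); f=192/np.tan(np.radians(m['fov_y'])/2)
    S=2500; n=int(.07*S)  # rectified patch at plane z, +-35mm, u=x, v=y
    g=np.arange(-n//2,n//2)/S; X,Y=np.meshgrid(g+approx[0],g+approx[1])
    P=np.stack([X,Y,np.full_like(X,z)],-1)@T[:3,:3].T+T[:3,3]
    mx=(m['cx']+f*P[...,0]/P[...,2]).astype(np.float32); my=(m['cy']+f*P[...,1]/P[...,2]).astype(np.float32)
    return cv2.remap(im,mx,my,cv2.INTER_CUBIC),g
E
python3 - <<'E'
from hole import *
import pickle
m=pickle.load(open('m1.pkl','rb')); im=cv2.imread('pics/w1.png')
r,g=hole(im,m); k=cv2.cvtColor(r,cv2.COLOR_BGR2GRAY)
_,t=cv2.threshold(k,0,255,cv2.THRESH_BINARY_INV+cv2.THRESH_OTSU)
for c in cv2.findContours(t,cv2.RETR_LIST,cv2.CHAIN_APPROX_NONE)[0]:
    if cv2.contourArea(c)>300:
        (x,y),wh,an=cv2.minAreaRect(c); print('dark',.445+g[0]+x/2500,.115+g[0]+y/2500,np.array(wh)/2.5,an)
_,t2=cv2.threshold(cv2.cvtColor(im,cv2.COLOR_BGR2GRAY),0,255,cv2.THRESH_BINARY+cv2.THRESH_OTSU)
l=[arm.outline_of('key_switch','wrist')]; 
cv2.imwrite('pics/r1.png',np.hstack([cv2.resize(r,(400,400)),cv2.resize(im[100:200,310:510],(400,200)).repeat(2,0)]))
sc=1.28
for ps in [(157,188),(158,186)]: print('lid corner',tri([ray('scene',ps),ray('wrist',(361,173),m)]))
print('lid far',tri([ray('scene',(152*sc,228*sc)),ray('wrist',(494,155),m)]))
E
```

```text
dark 0.4572 0.14540000000000003 [ 8.  44.4] 90.0
dark 0.4413389343261719 0.10758724975585938 [10.91371841 25.25679932] 79.99201965332031
lid corner (array([0.53246448, 0.08792807, 0.14781196]), [np.float64(0.0037290521664494966), np.float64(0.003729052166449507)])
lid corner (array([0.53117686, 0.08944498, 0.15125185]), [np.float64(0.0031612082814143666), np.float64(0.003161208281414361)])
lid far (array([0.70497742, 0.11292381, 0.13909198]), [np.float64(0.026791739032239102), np.float64(0.026791739032239074)])
```

View pics/r1.png

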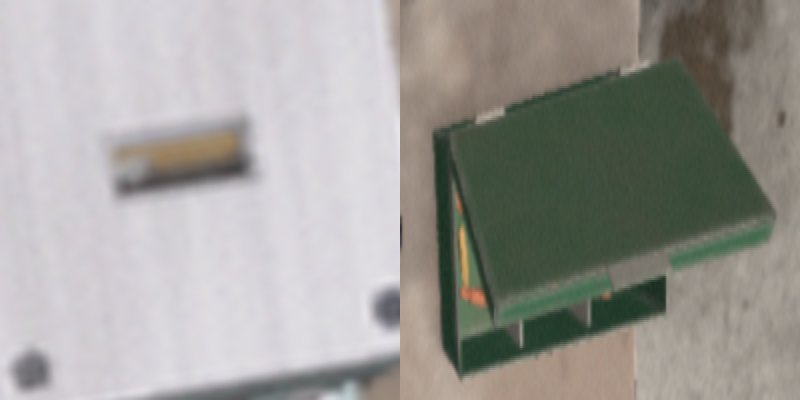

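Emit:
apply_moves --pt "1 0.01 0.02 0 0" --pt "1 0.01 0.025 0 0" --pt "1 0.015 0.025 0 0" --pt "1 0.015 0.025 0 0" --pt "1 0.01 0.02 0 0" --pt "1 0.01 0.02 0 0" --pt "1 0 0 0 0" --pt "1 0 0 0 0"

```text
t: 3.48
position: [0.4653, 0.2356, 0.305]
tcp_rot: [2.396, 2.032, -0.002]
ft_force: [0.1, 0.1, -0.8]
finger_gap: 0.0941
gripper_force: 0.0
```

Run:
```python
from h import *
import pickle
s=arm.read_state(); m=arm.camera_model('wrist'); a=save('wrist','w2'); pickle.dump(m,open('m2.pkl','wb'))
print(s['position'],s['tcp_rot'])
for l in ('keyhole','ring_key','ring_key_bow','bar_key','square_key','rack'):
    print(l,[(np.round(d['at'],3).tolist(),round(d['conf'],2),proj('wrist',d['at']).round().tolist()) for d in arm.recognise(l,'wrist')][:4])
```

```text
[0.46531056 0.23556172 0.3050079 ] [ 2.39596397e+00  2.03191978e+00 -2.30501669e-03]
keyhole [([0.446, 0.119, 0.062], 0.55, [253.0, 237.0]), ([0.613, 0.294, 0.072], 0.25, [346.0, 116.0])]
ring_key [([0.396, 0.354, 0.078], 0.75, [192.0, 99.0]), ([0.479, 0.324, 0.092], 0.74, [253.0, 110.0])]
ring_key_bow [([0.399, 0.355, 0.071], 0.62, [195.0, 98.0]), ([0.48, 0.318, 0.089], 0.45, [255.0, 114.0]), ([0.543, 0.312, 0.092], 0.44, [300.0, 111.0])]
bar_key [([0.61, 0.295, 0.072], 0.79, [344.0, 116.0])]
square_key [([0.546, 0.309, 0.092], 0.67, [302.0, 113.0])]
rack [([0.542, 0.311, 0.047], 0.92, [294.0, 113.0])]
```

View pics/w2.png

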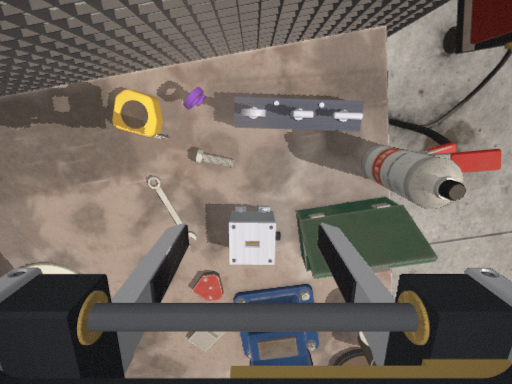

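Run:
```python
from hole import *
import pickle
ms=[pickle.load(open(f'm{i}.pkl','rb')) for i in (1,2)]; ims=[cv2.imread(f'pics/w{i}.png') for i in (1,2)]
rs=[]
def project(m,p):
    T=np.array(m['world_to_cam']); f=192/np.tan(np.radians(m['fov_y'])/2); c=T[:3,:3]@p+T[:3,3]; return m['cx']+f*c[0]/c[2],m['cy']+f*c[1]/c[2]
for m,im in list(zip(ms,ims))+[(arm.camera_model('top'),cv2.imread('pics/t0.png'))]:
    r,g=hole(im,m); k=cv2.cvtColor(r,cv2.COLOR_BGR2GRAY); k=cv2.GaussianBlur(k,(5,5),0)
    t=(k<0.72*np.median(k)).astype(np.uint8)
    best=None
    for c in cv2.findContours(t,cv2.RETR_EXTERNAL,cv2.CHAIN_APPROX_NONE)[0]:
        (x,y),wh,an=cv2.minAreaRect(c); L,W=max(wh)/2.5,min(wh)/2.5
        if 15<L<32 and 5<W<16:
            an=an if wh[0]>wh[1] else an+90
            p=np.array([.445+g[0]+x/2500,.115+g[0]+y/2500,.06]); print('slot at z=.06',p,L,W,an); rs.append(ray('top',project(m,p),m))
if len(rs)>1: print(tri(rs[:2]),tri(rs))
# rack keys: rectify w2 at z=0.077 and z=.045
m,im=ms[1],ims[1]
r,g=hole(im,m,.045,(.548,.309));
S=[]
for z in (.077,):
  for (ap) in ((.48,.32),):
    a,_=hole(im,m,z,ap); S.append(cv2.resize(a,(400,400)))
    b,_=hole(cv2.imread('pics/t0.png'),arm.camera_model('top'),z,ap); S.append(cv2.resize(b,(400,400)))
cv2.imwrite('pics/r2.png',np.hstack(S))
for l in ('ring_key','rack'):
    for d in arm.outline_of(l,'wrist')[:3]:
        M=d['pixels'].astype(np.uint8); c=max(cv2.findContours(M,0,2)[0],key=cv2.contourArea); rr=cv2.minAreaRect(c)
        bx=cv2.boxPoints(rr); print(l,d['conf'],rr,[atz('wrist',q,.045,m)[:2].round(4).tolist() for q in bx])
```

```text
slot at z=.06 [0.44130544 0.10771478 0.06      ] 24.119844055175783 9.731917572021484 171.11934661865234
slot at z=.06 [0.44198462 0.10832308 0.06      ] 23.377044677734375 9.41357421875 168.69007110595703
slot at z=.06 [0.44291351 0.10868108 0.06      ] 23.476174926757814 9.863938903808593 170.5376739501953
(array([0.44163861, 0.10720701, 0.05756371]), [np.float64(0.00015937196422643036), np.float64(0.00015937196422652634)]) (array([0.44207093, 0.10808707, 0.05942333]), [np.float64(0.0008619115207793225), np.float64(0.0001403776004668343), np.float64(0.000994286314759682)])
ring_key 0.61 ((194.25003051757812, 98.75000762939453), (15.55634880065918, 24.748737335205078), 45.0) [[0.3699, 0.356], [0.4022, 0.3762], [0.4154, 0.3581], [0.3831, 0.3374]]
ring_key 0.57 ((253.0, 112.5), (24.0, 11.0), 0.0) [[0.4589, 0.3173], [0.4617, 0.3335], [0.4985, 0.3274], [0.4961, 0.3112]]
rack 0.63 ((297.9367980957031, 113.95377349853516), (129.2257537841797, 31.70917320251465), 2.4895527362823486) [[0.4435, 0.306], [0.4542, 0.352], [0.6493, 0.3117], [0.6449, 0.2641]]
```

View pics/r2.png

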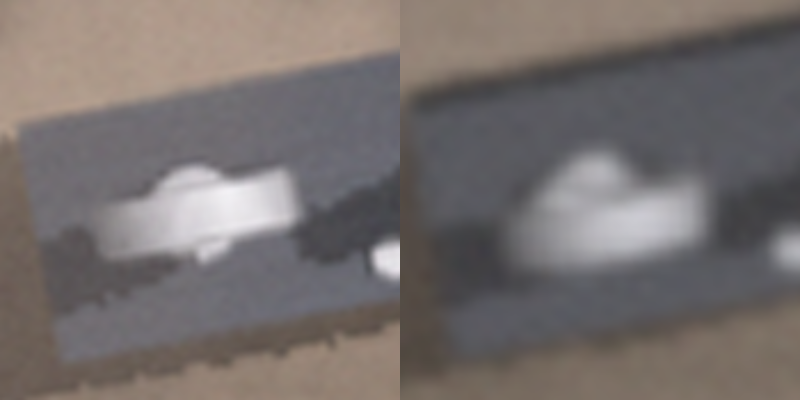

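Measurements so far:
- **Keyhole:** (0.442, 0.108), height 0.0594 measured from three views against 0.060 in the text, axis at −10°.
- **Ring bow:** ≈(0.4805, 0.3225) at z≈0.077, in agreement between the wrist and top views, with an extent of 36 mm.
- **Rack axis:** ≈−11°.
- **Lid corner:** 0.15 high, which stays under the gripper body (0.172) at the lock.

Now I go to the key.

Emit:
apply_moves --pt "0.55 0.003 0.02 0 -1" --pt "0.55 0.004 0.025 0 -0.8" --pt "0.55 0.004 0.025 -0.02 0" --pt "0.55 0.004 0.017 -0.03 0" --pt "0.55 0 0 -0.035 0" --pt "0.55 0 0 -0.035 0" --pt "0.55 0 0 -0.025 0" --pt "0.55 0 0 -0.01 0" --pt "0.55 0 0 0 0" --pt "0.55 0 0 0 0"

```text
t: 4.77
position: [0.4808, 0.3229, 0.1512]
tcp_rot: [2.428, 1.993, 0.002]
ft_force: [0.7, 0.3, -0.5]
finger_gap: 0.0513
gripper_force: 0.0
```

Run:
```python
from h import *
import pickle
s=arm.read_state(); print(s['position'],s['tcp_rot'],s['finger_gap'])
m=arm.camera_model('wrist'); a=save('wrist','w3'); b=save('scene','s3')
print(proj('wrist',(.4805,.3225,.077)),proj('wrist',s['position']),proj('scene',(.4805,.3225,.077)),proj('scene',s['position']))
cv2.imwrite('pics/v3.png',np.hstack([cv2.resize(a[60:380,100:420,::-1],(400,400)),cv2.resize(b[60:220,220:380,::-1],(400,400))]))
```

```text
[0.48083527 0.32286316 0.15124515] [2.42812974e+00 1.99306235e+00 1.53188118e-03] 0.0512715444641438
[252.22303505 203.75576183] [252.66644818 234.62344186] [298.44543099 179.7442553 ] [301.95588561 152.22479055]
```

View pics/v3.png

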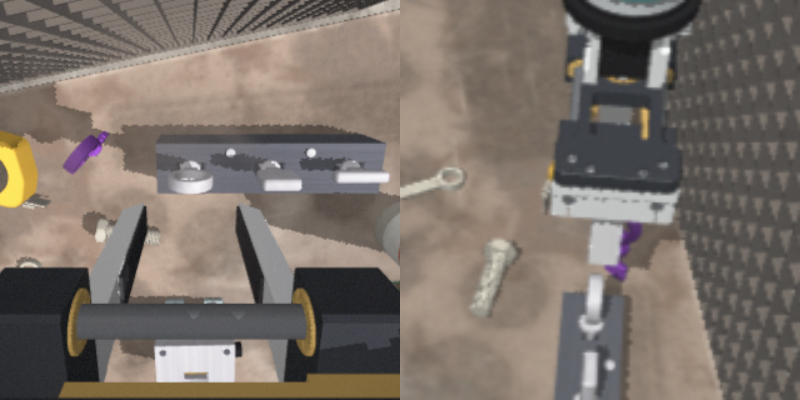

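The crop confirms a round ring bow at wrist ≈(252,204), exactly where (0.4805, 0.3225, 0.077) projects. The square and bar keys are to its right. I descend and grip.

Emit:
apply_moves --newtons 50 --pt "0.55 0 0 -0.03 0" --pt "0.55 0 0 -0.03 0" --pt "0.55 0 0 -0.02 0" --pt "0.55 0 0 -0.012 0" --pt "0.55 0 0 0 0" --pt "0.3 0 0 0 0" --pt "0.2 0 0 0 0" --pt "0.2 0 0 0 0" --pt "0.2 0 0 0 0" --pt "0.2 0 0 0 0"

```text
t: 5.7
position: [0.4816, 0.3234, 0.0603]
tcp_rot: [2.427, 1.993, 0.006]
ft_force: [-0.3, -0.2, 6.5]
finger_gap: 0.0338
gripper_force: 50.0
```

Emit:
apply_moves --pt "0.2 0 0 0 0" --pt "0.2 0 0 0 0" --pt "0.2 0 0 0 0" --pt "0.2 0 0 0 0"

```text
t: 6.03
position: [0.4816, 0.3234, 0.0603]
tcp_rot: [2.427, 1.993, 0.006]
ft_force: [0.1, -0.1, 6.8]
finger_gap: 0.0339
gripper_force: 50.0
```

Emit:
apply_moves --pt "0.2 0 0 0.005 0" --pt "0.2 0 0 0.01 0" --pt "0.2 0 0 0.015 0" --pt "0.2 0 0 0.02 0" --pt "0.2 0 0 0.02 0" --pt "0.2 0 0 0.02 0" --pt "0.2 0 0 0.01 0" --pt "0.2 0 0 0 0" --pt "0.2 0 0 0 0" --pt "0.2 0 0 0 0"

```text
t: 6.87
position: [0.4793, 0.3223, 0.1574]
tcp_rot: [-2.428, -1.993, 0.004]
ft_force: [-0.7, 0.0, -0.6]
finger_gap: 0.0342
gripper_force: 50.0
```

Run:
```python
from h import *
s=arm.read_state(); print(s['position'],s['tcp_rot'],s['finger_gap'],s['ft_force'],s['moment'])
a=save('wrist','w4'); b=save('scene','s4')
p=np.array(s['position']); tip=p+[0,0,.019-.062]
print(proj('wrist',p),proj('wrist',tip),proj('scene',p),proj('scene',tip))
cv2.imwrite('pics/v4.png',np.hstack([cv2.resize(a[80:330,130:380,::-1],(400,400)),cv2.resize(b[80:220,230:370,::-1],(400,400),interpolation=cv2.INTER_CUBIC)]))
```

```text
[0.47927955 0.32225183 0.15736549] [-2.42766348 -1.99320592  0.00367497] 0.0341632172705964 [-0.65169964  0.04124497 -0.57285151] [-0.05938697  0.02806628 -0.03565222]
[253.80824393 234.80719863] [253.76805841 214.01221299] [301.74216477 149.08545054] [299.7828171  165.79869292]
```

View pics/v4.png

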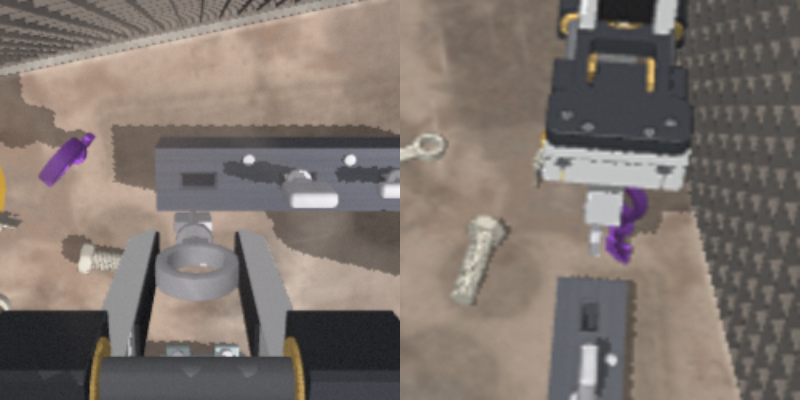

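The ring key is held and clear of the rack, its slot at crop (198,180) is empty, and the other keys are in place. I carry it above the keyhole and check its tilt there.

Emit:
apply_moves --pt "0.2 -0.003 -0.018 0 0.3" --pt "0.2 -0.005 -0.028 0 0.5" --pt "0.2 -0.005 -0.03 0 0.5" --pt "0.2 -0.005 -0.03 0 0" --pt "0.2 -0.005 -0.03 0 0" --pt "0.2 -0.005 -0.03 0 0" --pt "0.2 -0.005 -0.028 0 0" --pt "0.2 -0.0043 -0.0203 0 0" --pt "0.2 0 0 0 0" --pt "0.2 0 0 0 0"

```text
t: 7.8
position: [0.4424, 0.1079, 0.1579]
tcp_rot: [-2.407, -2.017, 0.001]
ft_force: [0.8, 1.0, -0.3]
finger_gap: 0.034
gripper_force: 50.0
```

```bash
cat > fit.py <<'E'
from h import *
from scipy.optimize import minimize
from scipy.spatial.transform import Rotation as R
U=4
def cyl(r,z0,z1,n=24):
    a=np.linspace(0,2*np.pi,n,endpoint=False); c=np.c_[r*np.cos(a),r*np.sin(a)]
    return np.vstack([np.c_[c,np.full(n,z)] for z in (z0,z1)])
def box(x,y,z0,z1): return np.array([[i*x/2,j*y/2,z] for i in(-1,1) for j in(-1,1) for z in(z0,z1)])
parts=[box(20,6,0,16),cyl(3.5,0,40),cyl(9,30,35),box(12,9,39,47)]
a=np.linspace(0,2*np.pi,49)
for i in range(48):
    parts.append(np.array([[r*np.cos(t),y,62+r*np.sin(t)] for r in(12,18) for y in(-5,5) for t in(a[i],a[i+1])]))
parts=[p/1000 for p in parts]
def render(m,Rk,bow):
    T=np.array(m['world_to_cam']); f=192/np.tan(np.radians(m['fov_y'])/2); im=np.zeros((384*U,512*U),np.uint8)
    for p in parts:
        c=((p-[0,0,.062])@Rk.T+bow)@T[:3,:3].T+T[:3,3]
        q=np.c_[m['cx']+f*c[:,0]/c[:,2],m['cy']+f*c[:,1]/c[:,2]]*U
        cv2.fillConvexPoly(im,cv2.convexHull(q.astype(np.float32)).round().astype(np.int32),255)
    return cv2.resize(im,(512,384),interpolation=cv2.INTER_AREA)/255.
def pose(v,yaw,p):   # v: tiltx(about key x),tilty,dz bow mm, dx,dy mm
    return R.from_euler('z',yaw)*R.from_euler('xy',v[:2]), p+np.array([v[3],v[4],19+v[2]])/1000
E
python3 - <<'E'
from fit import *
import pickle
s=arm.read_state(); p=np.array(s['position']); rv=np.array(s['tcp_rot']); Rt=R.from_rotvec(rv).as_matrix(); yaw=np.arctan2(Rt[1,1],Rt[0,1])
print(p,np.degrees(yaw),s['finger_gap'],Rt[:,2])
obs={}
for c in ('wrist','scene','top'):
    m=arm.camera_model(c); im=save(c,c[0]+'5'); o=arm.outline_of('ring_key',c); q=proj(c,p)
    for d in o:
        y,x=np.where(d['pixels']); dist=np.hypot(x.mean()-q[0],y.mean()-q[1]); print(c,round(d['conf'],2),len(x),round(dist),x.min(),x.max(),y.min(),y.max())
        if dist<45 and c not in obs: obs[c]=(m,d['pixels'].astype(float))
    Rk,b=pose([0]*5,yaw,p); r=render(m,Rk.as_matrix(),b)>.5; y,x=np.where(r); print('  model',len(x),x.min(),x.max(),y.min(),y.max())
pickle.dump((obs,p,yaw),open('obs.pkl','wb'))
E
```

```text
[0.44243455 0.1078673  0.15789722] -10.071442852211758 0.0340457597904046 [-1.19375736e-03  4.40205213e-04 -9.99999191e-01]
wrist 0.74 1901 8 228 278 213 267
  model 2306 226 281 210 268
scene 0.82 305 136 301 316 140 171
scene 0.61 2484 152 277 309 177 285
scene 0.55 40 14 172 176 151 159
  model 380 164 178 122 162
  model 184 312 323 211 230
```

Run:
```python
from fit import *
import pickle
obs,p,yaw=pickle.load(open('obs.pkl','rb')); m,M=obs['wrist']
Rk,b=pose([0]*5,yaw,p); r=render(m,Rk.as_matrix(),b)>.5
for y in range(208,270,3):
    f=lambda A:(lambda x:(x.min(),x.max(),len(x)) if len(x) else None)(np.where(A[y]>.5)[0]); print(y,f(M),f(r))
def cost(v):
    Rk,b=pose([v[0],v[1],v[2],v[3],0],yaw,p); r=render(m,Rk.as_matrix(),b); return np.abs(r-M).sum()+ 0.5*(v[2]/2)**2*10
for x0 in ([0,0,0,0],[.1,0,-2,0],[-.1,0,2,0]):
    o=minimize(cost,x0,method='Nelder-Mead',options=dict(initial_simplex=np.array([x0]+[np.array(x0)+d for d in np.diag([.08,.05,2,1])]),maxiter=200)); print(o.x.round(3),o.fun,cost([0]*4))
a=cv2.imread('pics/w5.png')[195:285,210:300]; b2=cv2.imread('pics/s5.png')[110:180,140:210]
e=a.copy(); cs=cv2.findContours((r[195:285,210:300]).astype(np.uint8),0,1)[0]
A=cv2.resize(a,(400,400),interpolation=cv2.INTER_CUBIC); cv2.polylines(A,[(c*400/90+2).astype(np.int32) for c in cs],True,(0,0,255),1)
ms=arm.camera_model('scene'); rs=render(ms,pose([0]*5,yaw,p)[0].as_matrix(),pose([0]*5,yaw,p)[1])>.5
B=cv2.resize(b2,(400,400),interpolation=cv2.INTER_CUBIC); cs=cv2.findContours(rs[110:180,140:210].astype(np.uint8),0,1)[0]
cv2.polylines(B,[(c*400/70+2).astype(np.int32) for c in cs],True,(0,0,255),1)
cv2.imwrite('pics/v5.png',np.hstack([A,B]))
```

```text
208 None None
211 None (np.int64(242), np.int64(265), 24)
214 (np.int64(240), np.int64(260), 21) (np.int64(242), np.int64(265), 24)
217 (np.int64(240), np.int64(260), 21) (np.int64(241), np.int64(265), 25)
220 (np.int64(240), np.int64(261), 22) (np.int64(241), np.int64(265), 25)
223 (np.int64(240), np.int64(261), 22) (np.int64(242), np.int64(265), 24)
226 (np.int64(241), np.int64(261), 21) (np.int64(242), np.int64(265), 24)
229 (np.int64(241), np.int64(262), 22) (np.int64(242), np.int64(265), 24)
232 (np.int64(240), np.int64(262), 23) (np.int64(234), np.int64(272), 39)
235 (np.int64(233), np.int64(270), 38) (np.int64(229), np.int64(278), 50)
238 (np.int64(229), np.int64(276), 48) (np.int64(227), np.int64(280), 54)
241 (np.int64(228), np.int64(277), 50) (np.int64(226), np.int64(281), 56)
244 (np.int64(228), np.int64(278), 51) (np.int64(226), np.int64(281), 56)
247 (np.int64(228), np.int64(278), 31) (np.int64(226), np.int64(281), 37)
250 (np.int64(228), np.int64(278), 33) (np.int64(226), np.int64(281), 56)
253 (np.int64(228), np.int64(278), 51) (np.int64(227), np.int64(280), 54)
256 (np.int64(228), np.int64(278), 51) (np.int64(227), np.int64(280), 54)
259 (np.int64(229), np.int64(277), 49) (np.int64(228), np.int64(279), 52)
262 (np.int64(232), np.int64(274), 43) (np.int64(231), np.int64(276), 46)
265 (np.int64(238), np.int64(268), 31) (np.int64(237), np.int64(271), 35)
268 None (np.int64(250), np.int64(258), 9)
[-0.04   0.04   0.238 -0.04 ] 325.8866105458862 450.88235294117646
[-0.036  0.045  0.334  0.118] 326.7945974232299 450.88235294117646
[-0.042  0.053  0.22  -0.12 ] 322.5308266552786 450.88235294117646
```

View pics/v5.png

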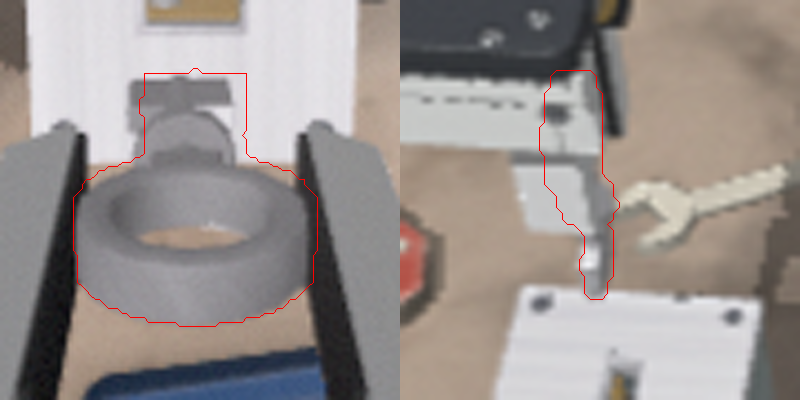

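Run:
```python
from hole import *
from fit import pose,R
m=arm.camera_model('wrist'); im=cv2.imread('pics/w5.png')
r,g=hole(im,m,.06,(.442,.108)); k=cv2.GaussianBlur(cv2.cvtColor(r,cv2.COLOR_BGR2GRAY),(5,5),0)
t=(k<0.75*np.percentile(k,80)).astype(np.uint8)
for c in cv2.findContours(t,0,1)[0]:
    (x,y),wh,an=cv2.minAreaRect(c)
    if cv2.contourArea(c)>200: print(.442+g[0]+x/2500,.108+g[0]+y/2500,np.array(wh)/2.5,an)
s=arm.read_state();p=np.array(s['position']);zt=p[2]+.019-.062
e=atz('wrist',(250.75,212.6),zt); kx=np.array([.985,-.174]);ky=np.array([.174,.985])
tip=e[:2]-.003*ky; print('tip',tip,'rel tcp',tip-p[:2],(tip-p[:2])@kx,(tip-p[:2])@ky)
```

```text
0.4427772247314453 0.10899288330078125 [ 9.52956924 23.79724579] 80.78897094726562
0.4346810363769531 0.08219399795532227 [20.72839508 25.55960388] 85.76361083984375
0.4088 0.07880000000000001 [12.  4.] 90.0
tip [0.44025643 0.10808459] rel tcp [-0.00282103 -0.00123345] -0.0025640953301146797 -0.0017058070786492457
```

Emit:
apply_moves --newtons 60 --pt "0.2 0.0025 0.001 -0.01 0" --pt "0.2 0 0 -0.02 0" --pt "0.2 0 0 -0.015 0" --pt "0.2 0 0 -0.005 0" --pt "0.2 0 0 -0.003 0" --pt "0.2 0 0 -0.003 0" --pt "0.2 0 0 -0.002 0" --pt "0.2 0 0 0 0"

```text
t: 8.77
position: [0.4457, 0.1095, 0.1006]
tcp_rot: [2.405, 2.021, 0.001]
ft_force: [-0.9, -0.5, -1.3]
finger_gap: 0.034
gripper_force: 60.0
```

```bash
python3 -c "
from h import *
s=arm.read_state();print(s['position'],s['ft_force'],s['moment'],s['finger_gap'])"
```

```text
[0.44574551 0.10946289 0.10062038] [-0.90421828 -0.49389508 -1.30819009] [-0.05153783 -0.0688247   0.01536137] 0.03398061702353982
```

Emit:
apply_moves --pt "0.2 0 0 -0.003 0" --pt "0.2 0 0 -0.003 0" --pt "0.2 0 0 -0.002 0" --pt "0.2 0 0 0 0"

```text
t: 9.1
position: [0.4452, 0.1094, 0.0922]
tcp_rot: [-2.405, -2.02, 0.0]
ft_force: [-0.3, -0.1, -0.4]
finger_gap: 0.034
gripper_force: 60.0
```

Emit:
apply_moves --pt "0.2 0 0 -0.002 0" --pt "0.2 0 0 -0.002 0" --pt "0.2 0 0 -0.001 0" --pt "0.2 0 0 0 0"

```text
t: 9.43
position: [0.4454, 0.1094, 0.0873]
tcp_rot: [-2.405, -2.021, 0.0]
ft_force: [0.2, 0.0, 0.3]
finger_gap: 0.0337
gripper_force: 60.0
```

It is free in the slot, about 16 mm deep. Now I rock it past the pins.

Emit:
apply_moves --pt "0.2 0 0 -0.002 5" --pt "0.2 0 0 -0.002 -5" --pt "0.2 0 0 -0.001 -5" --pt "0.2 0 0 -0.001 5" --pt "0.2 0 0 -0.001 5" --pt "0.2 0 0 -0.001 -5" --pt "0.2 0 0 0 -5" --pt "0.2 0 0 0 5"

```text
t: 10.1
position: [0.4464, 0.1091, 0.08]
tcp_rot: [2.406, 2.017, 0.002]
ft_force: [-0.6, -0.7, 1.1]
finger_gap: 0.0338
gripper_force: 60.0
```

Emit:
apply_moves --pt "0.2 0 0 -0.001 5" --pt "0.2 0 0 -0.001 -5" --pt "0.2 0 0 -0.001 -5" --pt "0.2 0 0 -0.001 5" --pt "0.2 0 0 -0.001 5" --pt "0.2 0 0 -0.001 -5" --pt "0.2 0 0 0 -5" --pt "0.2 0 0 0 5"

```text
t: 10.77
position: [0.4468, 0.1092, 0.0752]
tcp_rot: [2.406, 2.017, 0.003]
ft_force: [-1.3, -1.7, 10.6]
finger_gap: 0.0336
gripper_force: 60.0
```

Emit:
apply_moves --pt "0.2 0 0 -0.001 5" --pt "0.2 0 0 0 -5" --pt "0.2 0 0 -0.001 -5" --pt "0.2 0 0 0 5" --pt "0.2 0 0 0 5" --pt "0.2 0 0 0 -5" --pt "0.2 0 0 0 -5" --pt "0.2 0 0 0 5"

```text
t: 11.43
position: [0.448, 0.1091, 0.0751]
tcp_rot: [2.404, 2.016, 0.007]
ft_force: [-2.7, -2.0, 22.2]
finger_gap: 0.034
gripper_force: 60.0
```

Run:
```python
from fit import *
s=arm.read_state(); p=np.array(s['position']); print(p,s['ft_force'],s['moment'])
for c in ('wrist',):
    m=arm.camera_model(c); im=save(c,'w6'); o=arm.outline_of('ring_key',c)
    for d in o[:2]:
        y,x=np.where(d['pixels']); print(d['conf'],len(x),x.min(),x.max(),y.min(),y.max())
    for dz in (0,-3,3,-8): 
        for t in (0,-.05):
            Rk,b=pose([t,0,dz,0,0],np.radians(-10),p); y,x=np.where(render(m,Rk.as_matrix(),b)>.5); print(dz,t,x.min(),x.max(),y.min(),y.max())
```

```text
[0.44804596 0.10913242 0.075094  ] [-2.70563614 -2.00737609 22.1943287 ] [-0.48675544  0.53770632 -0.19723548]
0.9 1764 227 278 219 267
0 0 226 281 210 268
0 -0.05 226 281 213 267
-3 0 227 281 209 265
-3 -0.05 227 281 212 264
3 0 226 282 211 270
3 -0.05 226 282 215 269
-8 0 227 280 207 261
-8 -0.05 227 280 210 260
```

At 22 N the tool stands still at z=0.0751. That matches the collar on the plate, since the grip was 2.3 mm above bow centre and home is therefore 0.0753. I relax the press and turn clockwise.

Emit:
apply_moves --pt "0.2 -0.001 0 0.001 0" --pt "0.2 0 0 0 0" --pt "0.2 0 0 0 -5" --pt "0.2 0 0 0 -6" --pt "0.2 0 -0.0005 0 -6" --pt "0.2 0 -0.0005 0 -6" --pt "0.2 0 0 0 -6" --pt "0.2 0 0 0 0"

```text
t: 12.2
position: [0.4479, 0.1069, 0.0752]
tcp_rot: [2.83, 1.349, 0.009]
ft_force: [-0.4, -5.1, 14.7]
finger_gap: 0.0335
gripper_force: 60.0
```

```bash
python3 -c "
from h import *
s=arm.read_state();print(s['position'],s['ft_force'],s['moment'],s['finger_gap'],s['qpos'])"
```

```text
[0.44788857 0.10688583 0.07522726] [-0.40950151 -5.13043842 14.69457821] [-1.18649071 -0.04930114  0.07234816] 0.03352162175477504 [ 0.08623336  0.22006756  1.94482012 -0.00461822  0.96945731  0.76978037]
```

Emit:
apply_moves --pt "0.2 0 -0.001 0 -6" --pt "0.2 0 -0.001 0 -6" --pt "0.2 -0.0005 0 0 -6" --pt "0.2 0 0 0 -6" --pt "0.2 -0.0005 -0.0005 0 -6" --pt "0.2 0 0 0 0"

```text
t: 12.7
position: [0.4476, 0.1049, 0.0753]
tcp_rot: [3.085, 0.572, 0.013]
ft_force: [1.9, -2.7, 12.1]
finger_gap: 0.0336
gripper_force: 60.0
```

```bash
python3 -c "
from h import *
s=arm.read_state();print(s['position'],s['ft_force'],s['moment'],s['finger_gap'],s['qpos'])"
```

```text
[0.44761502 0.10486819 0.07525108] [ 1.85153524 -2.66840174 12.14287899] [-1.03004334 -0.09303744  0.15778839] 0.03359264120644726 [ 0.08119241  0.21822719  1.94739537 -0.00367257  0.96729404  1.28769664]
```

Emit:
apply_moves --pt "0.2 0 -0.0005 0 -6" --pt "0.2 0 -0.0005 0 -6" --pt "0.2 0 -0.0005 0 -6" --pt "0.2 0 0 0 -4" --pt "0.2 0 0 0 0" --pt "0.2 0 0 0 0"

```text
t: 13.2
position: [0.4459, 0.104, 0.0752]
tcp_rot: [3.141, -0.024, 0.008]
ft_force: [-1.7, -2.3, 15.4]
finger_gap: 0.0336
gripper_force: 60.0
```

```bash
python3 -c "
from h import *
s=arm.read_state();print(s['position'],s['ft_force'],s['moment'],s['finger_gap'],s['qpos'])"
```

```text
[0.44588532 0.10404354 0.07520112] [-1.6567186  -2.26804012 15.41496989] [-0.45811897  0.49362168  0.10610019] 0.033602643754731536 [ 7.83065695e-02  2.17369552e-01  1.94874862e+00 -1.72463535e-03
  9.70174178e-01  1.66511919e+00]
```

Emit:
apply_moves --pt "0.2 0 0 0 -2" --pt "0.2 0 0 0 -2" --pt "0.2 0 0 0 0" --pt "0.2 0 0 0 0"

```text
t: 13.53
position: [0.4456, 0.104, 0.0752]
tcp_rot: [3.138, -0.133, 0.008]
ft_force: [-0.4, -2.0, 16.5]
finger_gap: 0.0339
gripper_force: 60.0
```

Run:
```python
from h import *
s=arm.read_state();print(s['position'],s['tcp_rot'],s['ft_force'],s['moment'],s['qpos'][5])
im=save('wrist','w7'); 
for d in arm.outline_of('ring_key','wrist')[:2]:
    c=max(cv2.findContours(d['pixels'].astype(np.uint8),0,1)[0],key=cv2.contourArea); print(d['conf'],cv2.boundingRect(c),cv2.minAreaRect(c))
```

```text
[0.44560428 0.10395724 0.07519324] [ 3.13779209 -0.13288554  0.00771992] [-0.41543038 -1.97720169 16.49006499] [-0.51190184  0.60987172  0.14125263] 1.7347974578176668
0.73 (227, 220, 52, 48) ((252.5, 243.5), (47.0, 51.0), 90.0)
0.6 (0, 261, 22, 14) ((9.375916481018066, 267.0912780761719), (8.820181846618652, 22.8358154296875), 64.98310089111328)
```

Emit:
apply_moves --pt "0.2 0 0 0 -2" --pt "0.2 0 0 0 -2" --pt "0.2 0 0 0 0" --pt "0.2 0 0 0 0"

```text
t: 13.97
position: [0.4453, 0.1039, 0.0752]
tcp_rot: [3.131, -0.242, 0.007]
ft_force: [-1.9, -1.6, 17.4]
finger_gap: 0.0336
gripper_force: 60.0
```

Run:
```python
from h import *
s=arm.read_state();print(s['position'],s['tcp_rot'],s['ft_force'],s['moment'],s['qpos'][5],s['finger_gap'])
for _ in range(4): arm.grab_frame('wrist'); print(arm.read_state()['moment'][2])
```

```text
[0.44533878 0.10386495 0.07517477] [ 3.13118118 -0.2420649   0.00701235] [-1.92554565 -1.64723087 17.44697148] [-0.59549869  0.724831    0.18233181] 1.8045713143151685 0.03362270006672703
0.15486983311660354
0.15494062206752868
0.19888730205346178
0.22570630133701572
```

```bash
python3 -c "
from bench import arm
print(arm.finish_job())"
```

```text
the job is handed in; nothing more can be done
None
```

I lifted the ring key from the rack, seated it in the lock (tool stopped dead under a 22 N press), turned it about 89° clockwise until the torque rose past the spring's, and handed in still gripping it at 60 N. The plug angle was not read directly and no verdict came back.

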